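# Set the stop cam low and feed the dish carriage home

## Task

Bring the dish over the microscope's lens: first push the orange peg round until the stop cam is at its low point towards the carriage's steel nose (the lever then points straight away from the carriage), and only after that push the carriage by its blue tab forward until it is fully home. Only push, with the fingers: do not pinch the peg or the tab, do not lift the dish out of its nest, leave the cam low, and do not disturb the vials and other things standing about.

Things in the scene. Friction and masses are not known exactly. Their poses are not given: they have to be found in the camera images.
- stage: white microscope feed stage, fixed: a box 270 (x) x 240 (y) x 50 mm high. Origin: centre of its underside, on the bench; its +x axis is the carriage's forward direction (roughly away from the robot), z up. On the deck (z 50) are the carriage between two low aluminium rails (inner faces at y +-47, tops 62 above the bench) at the -x end and the stop cam at the +x end
- carriage (a joint): travel of the carriage along the stage's +x (m): 0 = back (start), 0.040 = fully home on its end stop. Friction about 1.5 N; stays where left. A black plate 70 (x) x 92 mm (y), top 66 mm above the bench, with a steel nose 36 long, 40 wide in front and a blue upright tab at its rear edge. The nose runs into the cam and stops the carriage up to 24 mm short unless the cam is near its low point
- tab_top (a point): middle of the top edge of the push tab's rear (-x) face, 105 mm above the bench; the tab is a blue plate 60 mm wide (stage y), 8 mm thick (it extends forward from this point), its free face reaches from 66 to 105 above the bench. At carriage 0 this point is at x -107.5, y 0 of the stage
- cam (a joint): angle of the stop cam (rad, counter-clockwise from above positive). 0 = high point and lever towards the carriage; +3.14 and -3.14 both = low point towards the carriage, lever along the stage's +x. No stop at the low point (end stops at +-4.2). Starts between -1.84 and 1.84. Friction 0.15 N m, 3.3 N at the peg; stays where left; the carriage cannot push it round
- cam_axis (a point): on the cam's vertical turning axis, 70 mm above the bench, at x 55, y 0 of the stage. The cam is an aluminium disc of diameter 56 mm, 56 to 68 above the bench, set 12 off the axis towards the lever: its edge is 16 from the axis at the low point (orange dot), 40 at the high point. A dark lever 14 wide on top (68 to 76 above the bench) reaches 54 from the axis over the high point
- peg_top (a point): centre of the top of the orange peg at the lever's end: upright pin, diameter 12 mm, standing 30 mm above the lever (76 to 106 above the bench), 46 from the cam's axis
- nest (a point): middle of the carriage's dish nest, on the plate's top surface (66 mm above the bench); its fences are 6 mm high
- dish: white-lidded clear sample dish, diameter 50 mm, 15 mm high, 30 g, loose in the carriage's nest and carried along by it. Origin: centre of its underside
- vial_blue: capped amber vial, blue cap, diameter 23 mm, 44 mm high, standing loose on the stage's deck near its left (+y) edge. Origin: centre of its underside
- vial_white: capped amber vial, white cap, diameter 23 mm, 44 mm high, standing loose on the stage's deck near its right (-y) edge. Origin: centre of its underside
- reagent_box: pink and white carton 60 x 90 x 45 mm, loose on the bench. Origin: centre of its underside
- tip_rack: blue pipette tip rack 75 x 110 x 57 mm, loose on the bench. Origin: centre of its underside
- beaker: small glass beaker, diameter 54 mm, 70 mm high, loose on the bench. Origin: centre of its underside
- timer: white lab timer 65 x 65 x 20 mm, loose on the bench. Origin: centre of its underside
Things that resemble listed ones, but are neither listed nor needed, are in the scene too. What is shaped like the dish but yellow is not meant.

How it is judged:
On the way, in this order (a step that is already met when the one before it is completed fails the run):
1. the cam is at its low point (within 0.3 rad) while the carriage is still back (less than 12 mm forward) ((value of joint cam between 2.84 and 3.44 rad or value of joint cam between -3.44 and -2.84 rad) and value of joint carriage below 0.012 m), for 0.2 s.
2. the carriage is pushed fully home (within 2 mm) ((value of joint cam between 2.84 and 3.44 rad or value of joint cam between -3.44 and -2.84 rad) and value of joint carriage above 0.038 m), for 0.2 s.
At the end, for the whole second after the job is handed in: cam within 0.3 rad of its low point, carriage within 2 mm of fully home and at rest, the dish lying flat in its nest (within 6 mm of its middle) (all of step 2 and horizontal distance between dish and nest below 0.006 m and z of dish in the frame of nest below 0.004 m and angle between dish's own z axis and vertical below 0.1 rad and linear speed of dish below 0.01 m/s and velocity of joint carriage below 0.005 m/s); the robot touches nothing.
It fails at once if the peg is pinched (it stands between the finger pads while they press on it) (horizontal distance between the grasp point and peg_top below 0.007 m and z of the grasp point in the frame of peg_top below 0.01 m and contact force between the fingers and stage above 1 N).
It fails at once if the tab is pinched (it stands between the finger pads while they press on it) (x of the grasp point in the frame of tab_top between 0.001 and 0.007 m and y of the grasp point in the frame of tab_top between -0.03 and 0.03 m and z of the grasp point in the frame of tab_top below 0.01 m and contact force between the fingers and stage above 1 N).
It fails at once if the stage is pressed with the arm or the gripper's body instead of the fingers (contact force between the arm and stage above 5 N).
It fails at once if the dish is lifted more than 12 mm out of its nest (z of dish in the frame of nest above 0.012 m).
It fails at once if a bystander is shifted more than 20 mm or tipped over (distance of any of vial_blue, vial_white, reagent_box, tip_rack, beaker, timer from where it was at the start of the episode above 0.02 m or angle between any of vial_blue, vial_white, reagent_box, tip_rack, beaker, timer's own z axis and vertical above 0.5 rad).
It also fails if it takes over 54 s, if anything falls off the work surface, if the arm or the gripper's body presses on something with over 40 N, if the wrist force passes 120 N, or if a joint passes its speed limit or range.

## Robot

A 6-joint arm with a two-finger parallel gripper is mounted at the origin on the work surface. World frame = base frame: x ahead of the robot, y to its left, z up, the work surface at z = 0. Lengths are in m, angles in rad, forces in N, time in s.
With the tool pointing down it reaches from about 0.425 to 0.95 m from the base axis. Payload 3.5 kg.
Tool frame: the origin (TCP) lies on the centre line of the jaws, within the pads' length; the fingertips stand 17 mm ahead of it and the grasp point (between the pads) lies 2 mm behind it; z points along the fingers, y is the line along which they close (so a half turn about z gives the same grasp; the last joint's range is limited). The gripper opens to 85 mm and grips with 20 to 120 N. Pads are 22 mm wide; open, the fingers measure 114 mm over their backs; the gripper's body (76 mm by 85 mm) begins 54 mm behind the grasp point. The pads swing forward as they close: fully open they stand 13 mm farther back than shut.
Start: joints at [1.176, 0.286, 1.577, -0, 1.279, -0.15], TCP at [0.164, 0.655, 0.248] pointing down, gripper open.
Joint ranges: [-2.77, 2.77], [-0.9, 2.22], [0.21, 2.48], [-1.53, 4.67], [0.24, 2.81], [-2.84, 2.84]. Speed limits (rad/s): [2.79, 2.79, 3.14, 3.14, 3.14, 3.14].

## Interface

Orientations are given as a unit quaternion [x, y, z, w].
In Python, from plant import ctrl gives the robot as it stands. The module is installed in compiled form; this text tells all that it offers.
- The arm moves only by the tool drive_tool, never from a script. Its argument "moves" is a list of rows, each a list of 3 entries, a list of its own where there are three numbers: the turn, a rotation vector about the tool's x, y, z in rad, then the shift along the tool's x, y, z in m, then the finger opening in m, from 0 to 0.0854. A call has 1 to 5 rows; each row shifts and turns the commanded pose from where the row before left it, along the tool's axes as they then stand; what a row does not reach is not made up. A row lasts 1/8 s, in which the tool goes at most 62.5 mm and 10.7 degrees, less where a joint would pass 70% of its speed; a pose out of reach is approached as far as the arm can. A call with a gripper value outside its range is refused whole. The fingers move at their own pace and stop on an object; "grip_force" is the grip in N (left out, the last holds). Time passes only in rows, so rows that do not move let the fingers close. It gives the time, the measured TCP pose, the force, the opening and the grip force at its end, in the units of the state.
- ctrl.get_state(): the state, without advancing time (a new reading comes with each control period).
- ctrl.read_camera(name): name is "scene" or "top" or "wrist"; returns a dict with "image" (400x640x3 uint8, red, green, blue), "fx", "fy", "cx", "cy" (pixels), "R" (3x3) and "t" (3): a world point X has camera coordinates R X + t. Camera axes: x right, y down, z forward; pixel columns grow to the right and rows downward; lengths in m; the calibration is good to about 2 mm. The wrist camera is an equidistant fisheye: a pixel r from the principal point sees the ray r / f radians off the axis. A picture is of the moment at which its call begins. There is no depth.
- ctrl.sign_off(): hands the job in; it is judged then, once.
The state is a dict: "time": time; "qpos": joint angles; "dq": joint speeds; "joint_efforts": joint torques, N m; "eef_pos": TCP position; "tcp_rot": TCP orientation; "contact_force": force on the tool from outside, world axes, zero at the start; "wrist_torque": the same for the moment, N m; "opening": opening from 0.0 (shut) to 1.0 (fully open); "finger_force": force on a finger pad.
Only numpy, scipy, OpenCV 4.12 (cv2) and the standard library are available. Lean on these libraries where they do the work, as an engineer would, in place of code of your own. Each camera call takes 0.05 s, during which the arm holds its last target. There are 200 camera calls.

## Working session

There is one attempt and no reset: what is moved stays moved. The work goes in short steps, Python scripts to look and compute and a tool call to move; the robot and the scene stay as the last step left them, time stands still between calls to the robot, and variables do not carry over. Pictures are saved under pics/ and viewed, at most 10 in all, crops included, and the job is handed in when it is done.

Besides the shell and the picture viewer there is one more tool, called after "Call:" as name(argument=value, ...) on one line, values as JSON. drive_tool: Moves the arm, as the interface text tells. Its arguments: {"type":"object","properties":{"moves":{"type":"array","items":{"type":"array"}},"grip_force":{"type":"number"}},"required":["moves"]}

```bash
mkdir -p pics; python3 - <<'E'
from plant import ctrl
import cv2
s=ctrl.get_state();print(s)
for n in("scene","top"):
    c=ctrl.read_camera(n);cv2.imwrite(f"pics/{n}0.png",c["image"][:,:,::-1]);print(n,c["fx"],c["cx"],c["cy"],c["R"],c["t"])
E
```

```text
{'time': 0.0, 'qpos': array([ 1.17604683e+00,  2.87220132e-01,  1.57818007e+00, -8.86061856e-06,
        1.27857914e+00, -1.50004269e-01]), 'dq': array([-0.00177491,  0.00028787, -0.00035655, -0.00100681, -0.00031745,
       -0.00046756]), 'joint_efforts': array([ 2.92602199e-04, -4.05978763e+01, -2.92627054e+01, -1.21225048e-04,
        5.82968481e-03, -1.26458268e-06]), 'eef_pos': array([0.16329595, 0.65431731, 0.24690914]), 'tcp_rot': array([ 1.22066059e-01,  9.92521261e-01, -1.15049314e-03, -3.16951019e-04]), 'contact_force': array([ 0.58130113, -0.31711932, -0.52776935]), 'wrist_torque': array([ 0.03291374,  0.00875281, -0.03789411]), 'finger_force': 0.0, 'opening': 0.9999790676705272}
scene 440.64929837691693 322.7607856708991 204.3327505507873 [[ 0.40734164  0.91309209 -0.01831988]
 [ 0.68886397 -0.32035723 -0.6502597 ]
 [-0.59961589  0.25225795 -0.75949109]] [-0.24133914 -0.32511207  1.50991074]
top 478.27083766682995 323.54905429643975 214.56859782574733 [[ 0.02500583 -0.99966361 -0.00688257]
 [-0.99719078 -0.02445654 -0.07079843]
 [ 0.07060629  0.00863361 -0.9974669 ]] [-0.01128842  0.55952418  1.35248079]
```

View pics/top0.png

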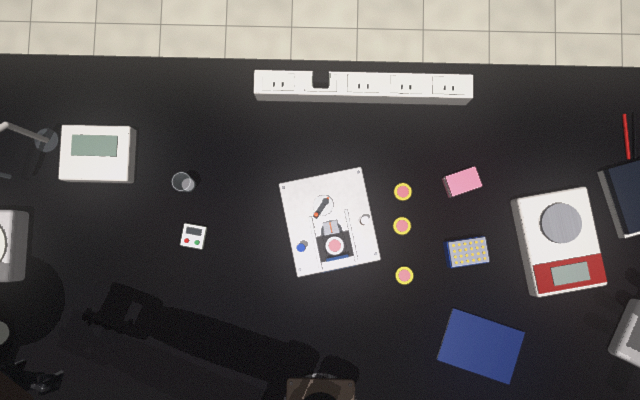

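View pics/scene0.png

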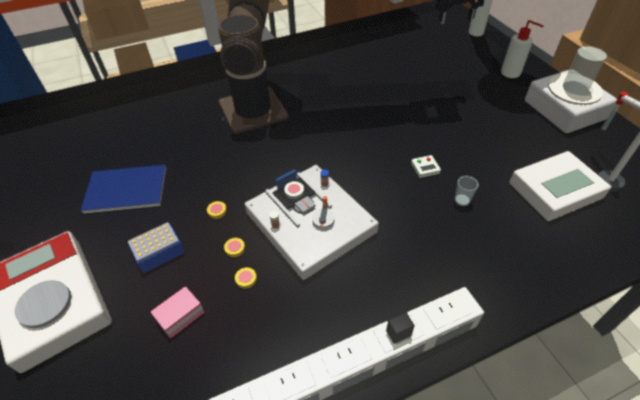

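The top view shows the stage with corners near (279,184), (361,168), (380,260) and (297,276). The carriage and white-lidded dish are at (335,246), the cam lever at about (322,206), and the blue vial at (302,246). The white vial is at (365,219). The yellow dishes at (402,190), (402,226) and (404,275) are decoys. Next I measure the stage pose and the peg, with an enlarged crop to confirm.

```bash
cat > h.py <<'E'
from plant import ctrl
import cv2, numpy as np
def ray(c,u,v):
    d=np.array([(u-c["cx"])/c["fx"],(v-c["cy"])/c["fy"],1.]);R=np.array(c["R"]);return -R.T@c["t"],R.T@d
def onz(c,u,v,z):
    o,d=ray(c,u,v);return o+d*(z-o[2])/d[2]
def proj(c,X):
    p=np.array(c["R"])@X+c["t"];return c["fx"]*p[0]/p[2]+c["cx"],c["fy"]*p[1]/p[2]+c["cy"]
def tri(a,pa,b,pb):
    (o,d),(q,e)=ray(a,*pa),ray(b,*pb);s=np.linalg.lstsq(np.c_[d,-e],q-o,rcond=None)[0]
    return (o+d*s[0]+q+e*s[1])/2
E
python3 - <<'E'
from h import *
c=ctrl.read_camera("top");im=c["image"];hsv=cv2.cvtColor(im,cv2.COLOR_RGB2HSV)
m=((hsv[...,2]>140)&(hsv[...,1]<60)).astype(np.uint8)
x0,y0,x1,y1=265,150,392,290
k=np.zeros_like(m);k[y0:y1,x0:x1]=m[y0:y1,x0:x1]
cn=max(cv2.findContours(k,0,2)[0],key=cv2.contourArea)
P=np.array([onz(c,u,v,.05)[:2] for u,v in cn[:,0]],np.float32)
r=cv2.minAreaRect(P);print("stage",r,cv2.boxPoints(r))
pk={}
for n in("top","scene"):
    cc=ctrl.read_camera(n);h=cv2.cvtColor(cc["image"],cv2.COLOR_RGB2HSV)
    o=(((h[...,0]<14))&(h[...,1]>140)&(h[...,2]>90)).astype(np.uint8)
    N,l,s,ce=cv2.connectedComponentsWithStats(o)
    for i in range(1,N):
        if s[i,4]>2:print(n,s[i],ce[i])
cv2.imwrite("pics/t1.png",cv2.resize(im[y0:y1,x0:x1,::-1],None,fx=4,fy=4,interpolation=2))
cc=ctrl.read_camera("scene");cv2.imwrite("pics/s1.png",cv2.resize(cc["image"][150:280,235:385,::-1],None,fx=4.5,fy=4.5,interpolation=2))
E
python3 -c "
import cv2,numpy as np
a=cv2.imread('pics/t1.png');b=cv2.imread('pics/s1.png')
b=cv2.resize(b,(380,330));a=cv2.resize(a,(420,463));o=np.zeros((463,800,3),np.uint8);o[:,:420]=a;o[:330,420:]=b;cv2.imwrite('pics/c1.png',o)"
```

```text
stage ((0.5393734574317932, -0.013619199395179749), (0.26804491877555847, 0.2375510036945343), 13.040345191955566) [[ 0.3820071   0.07185281]
 [ 0.4356074  -0.1595721 ]
 [ 0.6967398  -0.09909121]
 [ 0.6431395   0.1323337 ]]
top [623 114   8  45 161] [626.0621118 135.7515528]
top [314 213   4   4  10] [315.8 214.2]
top [185 239   4   3  10] [186.2 240. ]
top [ 534  254   73   39 1192] [569.51174497 273.06543624]
scene [  0   0  68  14 456] [24.39912281  4.14912281]
scene [521  27   9   6  26] [525.53846154  29.88461538]
scene [522  39   4   1   4] [523.5  39. ]
scene [620  91   9   5  35] [623.45714286  92.85714286]
scene [428 158   2   2   3] [428.33333333 158.66666667]
scene [324 197   2   8  15] [324.53333333 200.26666667]
scene [  0 233  75  57 951] [ 39.83175605 258.75184017]
```

View pics/c1.png

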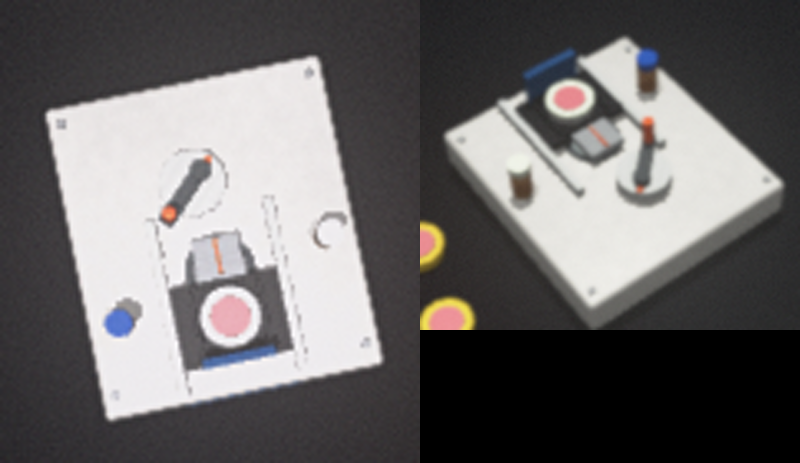

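The crop confirms it: the orange-topped peg is at top px (316,214), left-rear of the cam axis. The cam's small orange dot is on the opposite end of the lever, and the nearby red marks on the cam and nose are not the peg. The dish with the white rim sits in its nest, and the blue tab is at the rear. The lever points rear-left, so the shorter way round is clockwise.

```bash
python3 - <<'E'
from h import *
a=ctrl.read_camera("top");b=ctrl.read_camera("scene")
print("tri",tri(a,(315.8,214.2),b,(324.5,200.3)))
O=np.array([.5394,-.0136]);y=np.radians(13.04);S=np.array([[np.cos(y),-np.sin(y)],[np.sin(y),np.cos(y)]])
for z in(.095,.106):
  p=onz(a,315.8,214.2,z)[:2];q=S.T@(p-O)-[.055,0];print(p,"stage rel axis",q,np.hypot(*q),np.degrees(np.arctan2(q[1],q[0])))
h=cv2.cvtColor(a["image"],cv2.COLOR_RGB2HSV)
m=((h[...,0]>95)&(h[...,0]<125)&(h[...,1]>120)&(h[...,2]>60)).astype(np.uint8);m[:,:310]=0;m[:,375:]=0;m[:245]=0;m[275:]=0
N,l,s,ce=cv2.connectedComponentsWithStats(m)
for i in range(1,N):print(s[i],ce[i],S.T@(onz(a,*ce[i],.105)[:2]-O))
print("axis",O+S@[.055,0],"proj tab",proj(a,np.r_[O+S@[-.1035,0],.105]))
# white dish check
m=((h[...,1]>40)&((h[...,0]<8)|(h[...,0]>165))&(h[...,2]>120)).astype(np.uint8);m[:,:320]=0;m[:,350:]=0;m[:232]=0;m[260:]=0
ce=np.argwhere(m).mean(0)[::-1];print("dish",ce,S.T@(onz(a,*ce,.081)[:2]-O))
# start pose
th=np.arctan2(q[1],q[0])+y;t=np.array([np.sin(th),-np.cos(th)]);ax=O+S@[.055,0]
r=np.array([np.cos(th),np.sin(th)])
print("th world",np.degrees(th),"start tool",ax+.046*r-.029*t,"ydir deg",np.degrees(np.arctan2(t[1],t[0])))
E
```

```text
tri [0.55504801 0.02317773 0.09224693]
[0.55479514 0.02295435] stage rel axis [-0.03175405  0.03213809] 0.045179382849297046 134.65561789904004
[0.55401236 0.02268027] stage rel axis [-0.03257849  0.03204769] 0.04569915312817913 135.47057675719464
[327 255  21   5  34] [337.17647059 257.08823529] [-0.10165128 -0.00092409]
axis [ 0.5929817  -0.00119028] proj tab (np.float64(336.97845257065984), np.float64(257.83809273834413))
dish [334.28448276 245.05172414] [-0.06855593 -0.00026278]
th world 148.51057675719463 start tool [ 0.53860793 -0.00189195] ydir deg 58.51057675719464
```

Call:
drive_tool(moves=[[[0,0,0.153],[0,0,0],0.0],[[0,0,0.153],[0,0,0],0.0],[[0,0,0],[0,0,0],0.0]], grip_force=20)

```text
time: 0.78
eef_pos: [0.1636, 0.6549, 0.2483]
tcp_rot: [0.271, 0.963, -0.0, 0.0]
contact_force: [0.1, -0.5, -0.4]
opening: 0.378
finger_force: 0.0
```

Call:
drive_tool(moves=[[[0,0,0],[-0.051,-0.028,0],0.0],[[0,0,0],[-0.051,-0.028,0],0.0],[[0,0,0],[-0.051,-0.028,0],0.0],[[0,0,0],[-0.051,-0.028,0],0.0],[[0,0,0],[-0.051,-0.028,0],0.0]])

```text
time: 1.4
eef_pos: [0.3082, 0.4005, 0.2486]
tcp_rot: [0.27, 0.963, 0.0, 0.0]
contact_force: [1.2, -0.3, 0.7]
opening: -0.003
finger_force: 0.0
```

Call:
drive_tool(moves=[[[0,0,0],[-0.051,-0.028,0],0.0],[[0,0,0],[-0.051,-0.028,0],0.0],[[0,0,0],[-0.051,-0.028,0],0.0],[[0,0,0],[-0.051,-0.028,0],0.0],[[0,0,0],[-0.051,-0.028,0],0.0]])

```text
time: 2.02
eef_pos: [0.4523, 0.1476, 0.2488]
tcp_rot: [0.271, 0.963, 0.0, 0.001]
contact_force: [0.8, 0.2, -0.8]
opening: -0.003
finger_force: 0.0
```

Call:
drive_tool(moves=[[[0,0,0],[-0.051,-0.028,0],0.0],[[0,0,0],[-0.051,-0.028,0],0.0],[[0,0,0],[-0.051,-0.028,0],0.0],[[0,0,0],[0,0,0],0.0],[[0,0,0],[0,0,0],0.0]])

```text
time: 2.65
eef_pos: [0.5377, -0.0022, 0.2481]
tcp_rot: [0.272, 0.962, 0.0, -0.0]
contact_force: [0.3, 0.5, -0.2]
opening: -0.002
finger_force: 0.0
```

Call:
drive_tool(moves=[[[0,0,0],[0,0,0.04],0.0],[[0,0,0],[0,0,0.04],0.0],[[0,0,0],[0,0,0.033],0.0],[[0,0,0],[0,0,0],0.0]])

```text
time: 3.15
eef_pos: [0.5352, -0.0003, 0.1325]
tcp_rot: [0.27, 0.963, -0.0, -0.003]
contact_force: [0.1, -0.0, 0.4]
opening: -0.001
finger_force: 0.0
```

```bash
python3 - <<'E'
from h import *
a=ctrl.read_camera("wrist")["image"];b=ctrl.read_camera("scene")["image"][130:290,225:405]
o=np.zeros((400,800,3),np.uint8);o[:280,:440]=cv2.resize(a,(440,280));o[:320,440:]=cv2.resize(b,(360,320),interpolation=2)
cv2.imwrite("pics/c2.png",o[:,:,::-1]);print(ctrl.get_state()["eef_pos"])
E
```

```text
[ 0.53823031 -0.00132922  0.13639829]
```

View pics/c2.png

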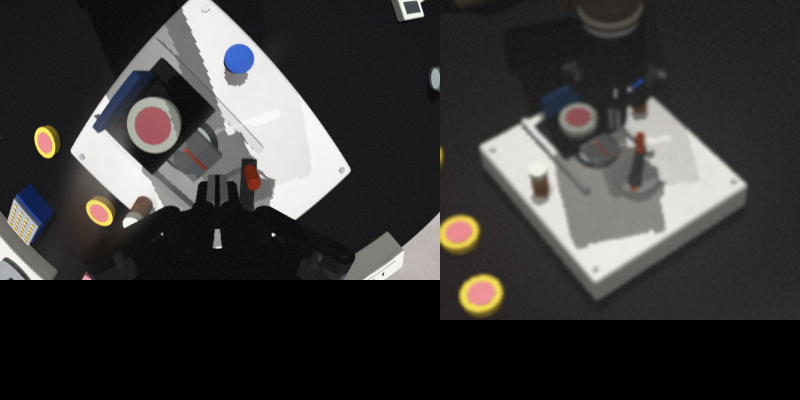

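The wrist view (left) shows the shut fingertips at (217,190) with the peg beside them at (250,175) on the +y side, clear for descent. The dish is at (155,125), and the vials are away from the fingers.

Call:
drive_tool(moves=[[[0,0,0],[0,0,0.02],0.0],[[0,0,0],[0,0,0.015],0.0],[[0,0,0],[0,0,0],0.0]])

```text
time: 3.62
eef_pos: [0.5376, -0.002, 0.1001]
tcp_rot: [0.272, 0.962, -0.0, -0.001]
contact_force: [-0.4, -0.6, -0.4]
opening: -0.002
finger_force: 0.0
```

Call:
drive_tool(moves=[[[0,0,0],[0,0.004,0],0.0],[[0,0,0],[0,0.003,0],0.0],[[0,0,0],[0,0,0],0.0]])

```text
time: 4.0
eef_pos: [0.5422, 0.0039, 0.1009]
tcp_rot: [0.272, 0.962, 0.0, 0.001]
contact_force: [-0.4, 0.7, -0.2]
opening: -0.005
finger_force: 0.0
```

Call:
drive_tool(moves=[[[0,0,0],[0,0.003,0],0.0],[[0,0,0],[0,0,0],0.0]])

```text
time: 4.25
eef_pos: [0.5434, 0.0064, 0.1004]
tcp_rot: [0.272, 0.962, 0.0, 0.0]
contact_force: [-0.3, -0.4, 1.0]
opening: -0.0
finger_force: 0.0
```

Call:
drive_tool(moves=[[[0,0,0],[0,0.003,0],0.0],[[0,0,0],[0,0,0],0.0]])

```text
time: 4.5
eef_pos: [0.5445, 0.0086, 0.1003]
tcp_rot: [0.272, 0.962, -0.0, -0.001]
contact_force: [-2.2, -2.4, 1.8]
opening: 0.001
finger_force: 1.5
```

Call:
drive_tool(moves=[[[0,0,0.15],[0.002,0.0071,0],0.0],[[0,0,0.15],[0.002,0.0071,0],0.0],[[0,0,0],[0,0,0],0.0]])

```text
time: 4.88
eef_pos: [0.5498, 0.0228, 0.1002]
tcp_rot: [0.412, 0.911, -0.0, -0.0]
contact_force: [-2.3, -1.4, 0.6]
opening: 0.002
finger_force: 0.9
```

```bash
cat > st.py <<'E'
from h import *
s=ctrl.get_state();q=s["tcp_rot"];ang=2*np.arctan2(q[1],q[0])
d=s["eef_pos"][:2]-[.593,-.0012];r=np.array([np.cos(ang),np.sin(ang)]);t=np.array([r[1],-r[0]])
print("r,t",d@r,d@t,"lever deg~",np.degrees(ang)-13.04,s["contact_force"],s["time"],s["qpos"][5])
E
python3 st.py
```

```text
r,t 0.04657766527375774 -0.016605979764748043 lever deg~ 118.33043778093418 [-2.30858101 -1.37139288  0.6040016 ] 4.875 -0.8651285310946214
```

Call:
drive_tool(moves=[[[0,0,0.15],[0.002,0.0071,0],0.0],[[0,0,0.15],[0.002,0.0071,0],0.0],[[0,0,0.15],[0.002,0.0071,0],0.0],[[0,0,0.15],[0.002,0.0071,0],0.0],[[0,0,0],[0,0,0],0.0]])

```text
time: 5.5
eef_pos: [0.5707, 0.0432, 0.1001]
tcp_rot: [0.662, 0.749, 0.0, -0.0]
contact_force: [-1.0, -0.4, 0.9]
opening: 0.0
finger_force: 0.8
```

```bash
python3 st.py
```

```text
r,t 0.04681686952309807 -0.016694886918781945 lever deg~ 84.04917307119939 [-0.96917298 -0.42625985  0.85850388] 5.5 -0.2262996347056769
```

Call:
drive_tool(moves=[[[0,0,0.15],[0.002,0.0071,0],0.0],[[0,0,0.15],[0.002,0.0071,0],0.0],[[0,0,0.15],[0.002,0.0071,0],0.0],[[0,0,0.15],[0.002,0.0071,0],0.0],[[0,0,0],[0,0,0],0.0]])

```text
time: 6.12
eef_pos: [0.5994, 0.0483, 0.1]
tcp_rot: [0.854, 0.521, 0.0, -0.001]
contact_force: [-0.8, 1.7, 0.7]
opening: -0.001
finger_force: 0.9
```

```bash
python3 st.py
```

```text
r,t 0.04692386531107573 -0.0169496767068453 lever deg~ 49.72365528579951 [-0.83752937  1.68069004  0.65916928] 6.125 0.38575442140400446
```

Call:
drive_tool(moves=[[[0,0,0.15],[0.002,0.0071,0],0.0],[[0,0,0.15],[0.002,0.0071,0],0.0],[[0,0,0.15],[0.002,0.0071,0],0.0],[[0,0,0.15],[0.002,0.0071,0],0.0],[[0,0,0],[0,0,0],0.0]])

```text
time: 6.75
eef_pos: [0.6261, 0.0359, 0.1002]
tcp_rot: [0.969, 0.245, 0.001, -0.0]
contact_force: [0.7, 2.2, 0.1]
opening: 0.002
finger_force: 1.0
```

```bash
python3 st.py; python3 - <<'E'
from h import *
a=ctrl.read_camera("wrist")["image"];b=ctrl.read_camera("top")["image"][160:290,260:390]
o=np.zeros((400,800,3),np.uint8);o[:280,:440]=cv2.resize(a,(440,280));o[:360,440:]=cv2.resize(b,(360,360),interpolation=2)
cv2.imwrite("pics/c3.png",o[:,:,::-1])
E
```

```text
r,t 0.04676055804870347 -0.016835481969609625 lever deg~ 15.368319021232242 [0.74758061 2.15849403 0.08696377] 6.75 0.9696330479341007
```

View pics/c3.png

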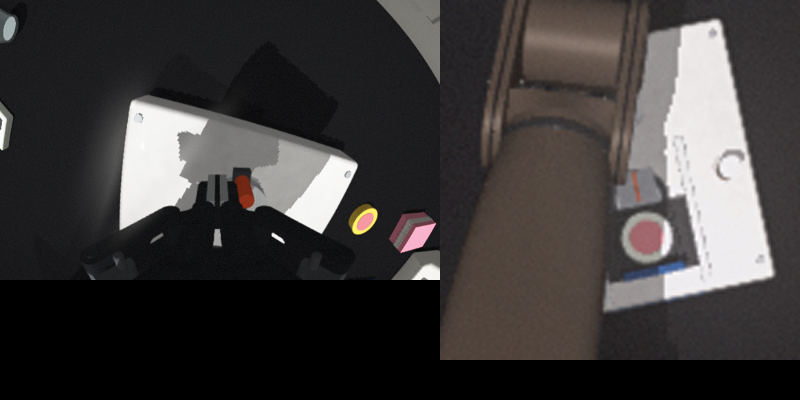

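The wrist view shows the peg at (243,190) still against the finger's +y face, close to the stage's forward edge. About 15° remain.

Call:
drive_tool(moves=[[[0,0,0.134],[0.0018,0.0064,0],0.0],[[0,0,0.134],[0.0018,0.0064,0],0.0],[[0,0,0],[0,0,0],0.0]])

```text
time: 7.22
eef_pos: [0.6345, 0.0254, 0.1003]
tcp_rot: [0.994, 0.113, 0.0, 0.0]
contact_force: [1.0, 2.2, -1.1]
opening: 0.007
finger_force: 1.0
```

```bash
python3 st.py
```

```text
r,t 0.046404117852093384 -0.01656068815099937 lever deg~ -0.053247984012701366 [ 0.98511259  2.17888111 -1.11729755] 7.225 1.224466669200178
```

Call:
drive_tool(moves=[[[0,0,0],[0,-0.015,0],0.0],[[0,0,0],[0,-0.005,-0.02],0.0],[[0,0,0],[0,0,-0.05],0.0],[[0,0,0],[0,0,-0.05],0.0],[[0,0,0],[0,0,0],0.0]])

```text
time: 7.85
eef_pos: [0.6332, 0.045, 0.229]
tcp_rot: [0.994, 0.112, 0.007, 0.002]
contact_force: [0.2, 0.0, 0.2]
opening: 0.001
finger_force: 0.0
```

The cam is at the low point by position and the fingers have backed away. Pushing the tab with a vertical tool would be near the inner reach limit (about 0.42 m), so I tilt the tool about 20° with the tips towards the robot, then move back behind the tab.

Call:
drive_tool(moves=[[[0,-0.17,0],[0,0,0],0.0],[[0,-0.17,0],[0,0,0],0.0],[[0,0,0],[-0.0566,0.009,0.02],0.0],[[0,0,0],[-0.0566,0.009,0.02],0.0],[[0,0,0],[0,0,0],0.0]])

```text
time: 8.48
eef_pos: [0.512, 0.0007, 0.2178]
tcp_rot: [0.979, 0.11, -0.172, 0.018]
contact_force: [0.6, 0.8, -0.2]
opening: -0.002
finger_force: 0.0
```

```bash
cat > s2.py <<'E'
from h import *
from scipy.spatial.transform import Rotation as R
s=ctrl.get_state();O=np.array([.5394,-.0136]);y=np.radians(13.04);S=np.array([[np.cos(y),-np.sin(y)],[np.sin(y),np.cos(y)]])
print("stage",S.T@(s["eef_pos"][:2]-O),"z",s["eef_pos"][2],"axes in stage\n",(R.from_euler('z',-y)*R.from_quat(s["tcp_rot"])).as_matrix().round(3),s["qpos"].round(2),"F",s["contact_force"])
E
python3 s2.py; python3 - <<'E'
from h import *
a=ctrl.read_camera("top");o=a["image"][160:290,260:390]
cv2.imwrite("pics/c4.png",cv2.resize(o[:,:,::-1],(520,520),interpolation=2))
E
```

```text
stage [-0.0234673   0.02013022] z 0.21779413992239668 axes in stage
 [[ 0.94  -0.005 -0.34 ]
 [-0.004 -1.     0.004]
 [-0.34  -0.002 -0.94 ]] [-0.14  0.14  1.83 -0.12  1.5   1.23] F [ 0.58117534  0.76219156 -0.24715189]
```

View pics/c4.png

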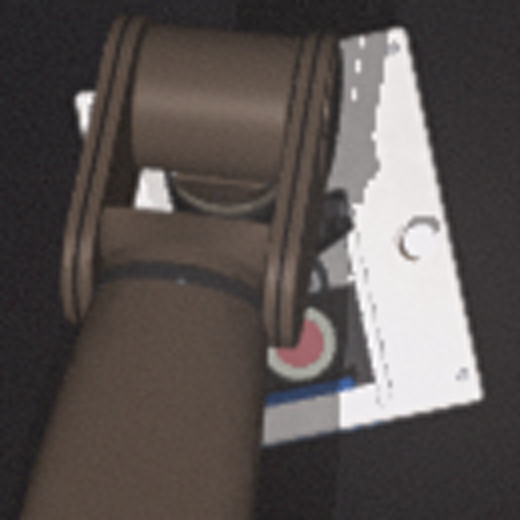

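The arm hides the cam in the top view; the dish and tab are undisturbed. Moving further back, then checking the peg in the scene view.

Call:
drive_tool(moves=[[[0,0,0],[-0.0536,0.01,0.0194],0.0],[[0,0,0],[-0.0536,0.01,0.0194],0.0],[[0,0,0],[0,0,0],0.0],[[0,0,0],[0,0,0],0.0]])

```text
time: 9.02
eef_pos: [0.4118, -0.044, 0.221]
tcp_rot: [0.98, 0.11, -0.166, 0.019]
contact_force: [0.1, -0.8, 0.6]
opening: 0.003
finger_force: 0.0
```

```bash
python3 s2.py; python3 - <<'E'
from h import *
a=ctrl.read_camera("wrist")["image"];c=ctrl.read_camera("scene");b=c["image"][130:290,225:405]
o=np.zeros((320,800,3),np.uint8);o[:280,:440]=cv2.resize(a,(440,280));o[:320,440:]=cv2.resize(b,(360,320),interpolation=2)
cv2.imwrite("pics/c5.png",o[:,:,::-1])
O=np.array([.5394,-.0136]);y=np.radians(13.04)
u=proj(c,np.r_[O+.101*np.array([np.cos(y),np.sin(y)]),.095]);print("expected peg",u,"in crop",(u[0]-225)*2+440,(u[1]-130)*2)
h=cv2.cvtColor(c["image"],cv2.COLOR_RGB2HSV);m=((h[...,0]<14)&(h[...,1]>140)&(h[...,2]>70)).astype(np.uint8);m[:,:290]=0;m[:,380:]=0;m[:150]=0;m[270:]=0
N,l,s,ce=cv2.connectedComponentsWithStats(m);print(s[1:],ce[1:])
E
```

```text
stage [-0.13121647 -0.00081174] z 0.22102288733356415 axes in stage
 [[ 0.944 -0.004 -0.33 ]
 [-0.005 -1.    -0.   ]
 [-0.33   0.002 -0.944]] [-0.26 -0.1   2.07 -0.16  1.47  1.12] F [ 0.06205528 -0.75902753  0.62452075]
expected peg (np.float64(333.222978070235), np.float64(224.9660269786221)) in crop 656.44595614047 189.9320539572442
[[331 223   4   9  22]] [[332.36363636 226.59090909]]
```

View pics/c5.png

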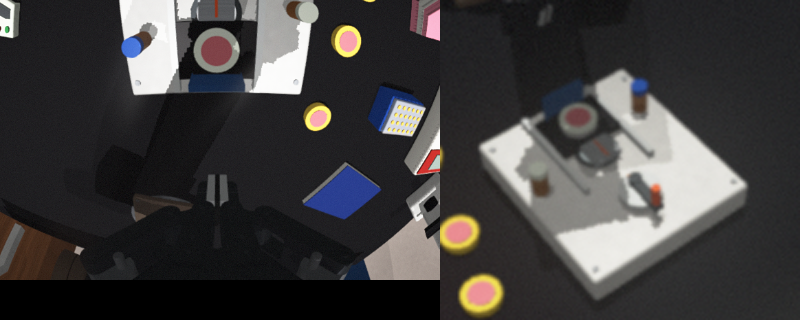

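The peg in the scene view is at (332.4,226.6), 2 px from the spot expected for the low point (333.2,225.0), so the cam is low. The fingers are behind the tab, which is at wrist px (217,83). Now descending.

Call:
drive_tool(moves=[[[0,0,0],[0.0133,0,0.0377],0.0],[[0,0,0],[0.0133,0,0.0377],0.0],[[0,0,0],[0.0133,0,0.0377],0.0],[[0,0,0],[0,0,0],0.0],[[0,0,0],[0,0,0],0.0]])

```text
time: 9.75
eef_pos: [0.4117, -0.044, 0.1009]
tcp_rot: [0.98, 0.11, -0.167, 0.019]
contact_force: [0.3, -0.3, 0.7]
opening: -0.005
finger_force: 0.0
```

```bash
python3 s2.py
```

```text
stage [-0.1312875  -0.00078838] z 0.10094038818828072 axes in stage
 [[ 0.943 -0.004 -0.332]
 [-0.004 -1.     0.   ]
 [-0.332  0.001 -0.943]] [-0.26  0.07  2.14 -0.17  1.23  1.16] F [ 0.27427318 -0.28261016  0.67873111]
```

Call:
drive_tool(moves=[[[0,0,0],[0.0047,0,-0.00166],0.0],[[0,0,0],[0.0047,0,-0.00166],0.0],[[0,0,0],[0.0047,0,-0.00166],0.0],[[0,0,0],[0.0047,0,-0.00166],0.0],[[0,0,0],[0.0047,0,-0.00166],0.0]])

```text
time: 10.38
eef_pos: [0.4346, -0.0384, 0.0999]
tcp_rot: [0.979, 0.11, -0.168, 0.019]
contact_force: [-1.1, -0.6, 2.7]
opening: -0.004
finger_force: 1.3
```

Call:
drive_tool(moves=[[[0,0,0],[0.0047,0,-0.00166],0.0],[[0,0,0],[0.0047,0,-0.00166],0.0],[[0,0,0],[0.0047,0,-0.00166],0.0],[[0,0,0],[0.0047,0,-0.00166],0.0],[[0,0,0],[0,0,0],0.0]])

```text
time: 11.0
eef_pos: [0.4543, -0.0337, 0.0993]
tcp_rot: [0.98, 0.11, -0.168, 0.019]
contact_force: [0.1, 1.0, -0.9]
opening: -0.0
finger_force: 0.0
```

```bash
python3 s2.py
```

```text
stage [-0.08745968 -0.00036646] z 0.09929177667001055 axes in stage
 [[ 0.943 -0.005 -0.332]
 [-0.004 -1.     0.002]
 [-0.332 -0.    -0.943]] [-0.22  0.17  2.04 -0.15  1.24  1.2 ] F [ 0.05703116  1.01141885 -0.87484528]
```

Continuing in small steps until the end stop shows up as force.

Call:
drive_tool(moves=[[[0,0,0],[0.0028,0,-0.001],0.0],[[0,0,0],[0.0028,0,-0.001],0.0],[[0,0,0],[0,0,0],0.0]])

```text
time: 11.38
eef_pos: [0.4596, -0.0325, 0.0993]
tcp_rot: [0.979, 0.11, -0.168, 0.019]
contact_force: [0.1, -0.3, -0.4]
opening: -0.002
finger_force: 0.3
```

Call:
drive_tool(moves=[[[0,0,0],[0.0019,0,-0.0007],0.0],[[0,0,0],[0,0,0],0.0]])

```text
time: 11.62
eef_pos: [0.4613, -0.0321, 0.0994]
tcp_rot: [0.979, 0.11, -0.168, 0.019]
contact_force: [-1.7, -0.3, -1.1]
opening: -0.003
finger_force: 0.6
```

Call:
drive_tool(moves=[[[0,0,0],[0.0019,0,-0.0007],0.0],[[0,0,0],[0,0,0],0.0]])

```text
time: 11.88
eef_pos: [0.4616, -0.0319, 0.0994]
tcp_rot: [0.979, 0.11, -0.171, 0.019]
contact_force: [-6.4, -1.6, 2.5]
opening: 0.001
finger_force: 3.3
```

Call:
drive_tool(moves=[[[0,0,0],[0.0015,0,-0.0005],0.0],[[0,0,0],[0,0,0],0.0],[[0,0,0],[0,0,0],0.0]])

```text
time: 12.25
eef_pos: [0.4618, -0.0319, 0.0994]
tcp_rot: [0.979, 0.11, -0.173, 0.019]
contact_force: [-9.9, -3.3, 3.7]
opening: -0.004
finger_force: 5.4
```

```bash
python3 s2.py
```

```text
stage [-0.07975142 -0.00031948] z 0.09938711184466874 axes in stage
 [[ 0.939 -0.004 -0.343]
 [-0.004 -1.     0.002]
 [-0.343 -0.001 -0.939]] [-0.21  0.19  2.02 -0.15  1.26  1.2 ] F [-9.88630202 -3.34259133  3.69957798]
```

Call:
drive_tool(moves=[[[0,0,0],[-0.0094,0,0.0033],0.0],[[0,0,0],[-0.0188,0,0.0066],0.0],[[0,0,0],[-0.015,0,-0.0377],0.0],[[0,0,0],[-0.0133,0,-0.0377],0.0],[[0,0,0],[-0.0133,0,-0.0377],0.0]])

```text
time: 12.88
eef_pos: [0.4349, -0.0383, 0.2219]
tcp_rot: [0.98, 0.11, -0.167, 0.019]
contact_force: [0.5, -0.3, 0.1]
opening: 0.004
finger_force: 0.0
```

```bash
python3 s2.py; python3 - <<'E'
from h import *
a=ctrl.read_camera("top");c=ctrl.read_camera("scene");b=c["image"][130:290,225:405]
o=np.zeros((400,800,3),np.uint8);o[:400,:400]=cv2.resize(a["image"][160:290,260:390],(400,400),interpolation=2);o[:356,400:]=cv2.resize(b,(400,356),interpolation=2)
cv2.imwrite("pics/c6.png",o[:,:,::-1])
O=np.array([.5394,-.0136]);y=np.radians(13.04);S=np.array([[np.cos(y),-np.sin(y)],[np.sin(y),np.cos(y)]])
h=cv2.cvtColor(a["image"],cv2.COLOR_RGB2HSV)
m=((h[...,0]>95)&(h[...,0]<125)&(h[...,1]>120)&(h[...,2]>40)).astype(np.uint8);m[:,:315]=0;m[:,350:]=0;m[:230]=0;m[262:]=0
if m.any():
  ce=np.argwhere(m).mean(0)[::-1];print("tab",m.sum(),ce,S.T@(onz(a,*ce,.105)[:2]-O))
m=((h[...,1]>40)&((h[...,0]<8)|(h[...,0]>165))&(h[...,2]>80)).astype(np.uint8);m[:,:320]=0;m[:,350:]=0;m[:222]=0;m[250:]=0
if m.any():
  ce=np.argwhere(m).mean(0)[::-1];print("dish",m.sum(),ce,S.T@(onz(a,*ce,.081)[:2]-O))
E
```

```text
stage [-0.1074077 -0.0004798] z 0.2218580183611696 axes in stage
 [[ 0.944 -0.005 -0.331]
 [-0.005 -1.     0.001]
 [-0.331  0.001 -0.944]] [-0.24 -0.04  2.01 -0.15  1.48  1.14] F [ 0.51180864 -0.26783172  0.14992359]
dish 5 [335.6 240. ] [-0.05580007 -0.00657123]
```

View pics/c6.png

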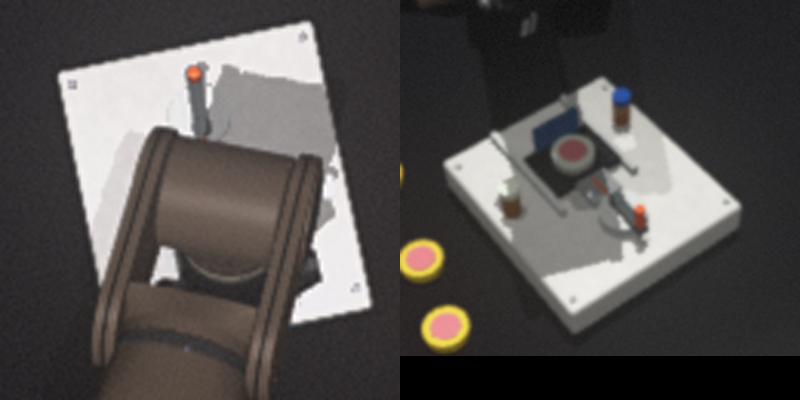

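The cam lever points straight forward (peg at (194,72) in the left crop, along the stage's edges). The dish lies flat in its nest and the vials stand untouched. Next I measure the travel numerically from the dish's lid in the scene view, before versus after.

```bash
python3 - <<'E'
from h import *
c=ctrl.read_camera("scene");O=np.array([.5394,-.0136]);y=np.radians(13.04);S=np.array([[np.cos(y),-np.sin(y)],[np.sin(y),np.cos(y)]])
for n,im in(("before",cv2.imread("pics/scene0.png")[:,:,::-1].copy()),("after",c["image"])):
    h=cv2.cvtColor(im,cv2.COLOR_RGB2HSV);m=((h[...,1]>60)&((h[...,0]<9)|(h[...,0]>165))&(h[...,2]>70)).astype(np.uint8)
    N,l,s,ce=cv2.connectedComponentsWithStats(m)
    for i in range(1,N):
        if 280<ce[i][0]<345 and 170<ce[i][1]<215 and s[i,4]>15:print(n,s[i],ce[i],S.T@(onz(c,*ce[i],.081)[:2]-O))
    b=((h[...,0]>95)&(h[...,0]<125)&(h[...,1]>100)&(h[...,2]>25)).astype(np.uint8)
    N,l,s,ce=cv2.connectedComponentsWithStats(b)
    for i in range(1,N):
        if 270<ce[i][0]<315 and 165<ce[i][1]<205 and s[i,4]>15:print(n,"tab",s[i],ce[i],S.T@(onz(c,*ce[i],.09)[:2]-O))
print(ctrl.get_state()["time"])
E
```

```text
before [288 184  12   9  86] [293.46511628 188.06976744] [-0.06842584 -0.00022944]
before [322 196   5  11  45] [324.42222222 200.77777778] [0.0168804  0.03710071]
before tab [276 169  20  13  94] [285.56382979 175.0212766 ] [-0.1132825   0.00583501]
after [297 193  12   9  90] [302.28888889 197.01111111] [-0.02852376 -0.0001059 ]
after [311 210   8   7  22] [314.40909091 213.04545455] [ 0.03382888 -0.00719567]
after tab [287 179  17  14  94] [296.14893617 185.94680851] [-0.06308552  0.00534937]
13.025
```

The dish moved 39.9 mm, so the carriage is home. The robot is clear, so I am handing in.

```bash
python3 -c "
from plant import ctrl
print(ctrl.sign_off())"
```

```text
the job is handed in; nothing more can be done
None
```

The job is handed in, though sign-off gave no verdict: the cam is at its low point, the carriage is home on its end stop (dish moved 39.9 mm), the dish lies flat in its nest, and the robot is clear.

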